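# Square a tile in the stencilling jig with its swing arm

## Task

Square up the loose tile in the jig for stencilling: push the paddle at the end of the jig's swing arm until the arm has moved the tile flush against the metal fence, then push the paddle the other way until the arm is fully back at its open stop, so that the tile lies free and still flush. Only push the paddle, never pinch it, and do not touch the tile with the robot; leave the jar, the stamp block and the water pot where they stand.

Things in the scene. Friction and masses are not known exactly. Their poses are not given: they have to be found in the camera images.
- jig: Squaring jig, fixed: plywood board 200 mm (x) by 232 mm (y -90 to +142), 10 mm thick. Origin at bench height, z up, x points from the swing arm to the fence. The fence is an aluminium strip along y, y -75 to +75 mm, inner face at x = +80 mm, top 34 mm above the bench. The arm's pivot is at x = -78, y = +100 mm.
- tile: A loose square glazed tile with a blue pattern, 150 x 150 x 8 mm, 0.24 to 0.48 kg, lying on the jig's board (underside 10 mm above the bench) a little way short of the fence, slightly askew. The origin is at the centre of its underside, its axes lie along its edges. Flush against the fence its centre is at x = +5 mm of the jig; its y may be anything.
- squaring_arm (a joint): Swing arm about its upright pivot: 0 at the open stop, 0.38 rad at the closed stop; growing = paddle toward the fence, anticlockwise from above. Stiff, stays where left, moves with a few N at the paddle. Flat aluminium bar 16 mm wide, 24 to 34 mm above the bench; at value q it points from the pivot along the jig's -y turned by q - 0.38. A free 16 mm roller under it, 100 mm out, pushes the tile.
- pivot (a point): Pivot of the swing arm, on the arm's upper face, 34 mm above the bench. Its axes turn with the arm: -y along the arm to the paddle, x the way the paddle moves when closing.
- paddle (a point): Centre of the upright paddle at the free end of the arm, 220 mm from the pivot, 63 mm above the bench. A metal plate with a wooden pad on either side: 40 mm along the arm (y), 16 mm thick in the direction it moves (x), from 34 to 91 mm above the bench. x points the way it moves when closing, z up.
- near_pad: The wooden pad 5 x 40 x 56 mm on the paddle's face that looks away from the fence: push here to close the arm. Origin at its centre.
- far_pad: The same pad on the paddle's other face, that looks toward the fence: push here to open the arm. Pressing on both pads at once counts as pinching. Origin at its centre.
- jar: Bystander: round pigment jar with a screw lid, 54 mm diameter, 58 mm tall, standing on the bench beyond the paddle's side of the jig. Origin at the centre of its underside.
- stamp: Bystander: wooden stamping block with a turned knob, 62 x 62 mm, 64 mm tall, on the bench on the near side of the jig. Origin at the centre of its underside.
- pot: Bystander: open white spotted plastic water pot, 74 mm diameter, 64 mm tall, on the bench behind the fence. Origin at the centre of its underside.

How it is judged:
On the way:
1. the arm is swung closed and has brought the tile flush against the fence (x of tile in the frame of jig above 0.002 m and angle between the x axis of tile and the x axis of jig, either way round below 0.035 rad and z of tile in the frame of jig below 0.014 m and value of joint squaring_arm above 0.34 rad), for 0.2 s.
At the end, for the whole second after the job is handed in: The tile lies flat on the board, at rest, its centre within 3 mm of the flush position against the fence and its edge parallel to it within 0.035 rad (2 degrees), and the swing arm rests within 0.05 rad (11 mm at the paddle) of its open stop (x of tile in the frame of jig above 0.002 m and angle between the x axis of tile and the x axis of jig, either way round below 0.035 rad and z of tile in the frame of jig below 0.014 m and value of joint squaring_arm below 0.05 rad and linear speed of tile below 0.01 m/s and velocity of joint squaring_arm between -0.03 and 0.03 rad/s); the robot touches nothing.
It fails at once if the paddle is pinched: the fingers press both of its faces at once (contact force between the fingers and near_pad above 1 N and contact force between the fingers and far_pad above 1 N).
It fails at once if the robot touches the tile (contact force between any of the fingers, the arm and tile above 1 N).
It fails at once if the tile is lifted or tipped off the board (z of tile in the frame of jig above 0.025 m or angle between tile's own z axis and vertical above 0.12 rad).
It fails at once if the jar, the stamp block or the pot is shoved or knocked over (moved more than 15 mm) (distance of any of jar, stamp, pot from where it was at the start of the episode above 0.015 m).
It also fails if it takes over 58 s, if anything falls off the work surface, if the arm or the gripper's body presses on something with over 40 N, if the wrist force passes 120 N, or if a joint passes its speed limit or range.

## Robot

A 6-joint arm with a two-finger parallel gripper is mounted at the origin on a cart in front of the work surface, level with it; the furniture and walls round the work are solid. World frame = base frame: x ahead of the robot, y to its left, z up, the work surface at z = 0. Lengths are in m, angles in rad, forces in N, time in s.
With the tool pointing down it reaches from about 0.375 to 0.975 m from the base axis. Payload 3.8 kg.
Tool frame: the origin (TCP) lies midway between the tips of the shut fingers; the grasp point (between the pads) lies 19 mm behind it; z points along the fingers, y is the line along which they close (so a half turn about z gives the same grasp; the last joint's range is limited). The gripper opens to 85 mm and grips with 20 to 120 N. Pads are 22 mm wide; open, the fingers measure 114 mm over their backs; the gripper's body (76 mm by 85 mm) begins 54 mm behind the grasp point. The pads swing forward as they close: fully open they stand 13 mm farther back than shut.
Start: joints at [-1.31, 0.264, 1.604, -0, 1.274, -0.037], TCP at [0.198, -0.645, 0.231] pointing down, gripper open.
Joint ranges: [-2.63, 2.63], [-0.94, 2.18], [0.31, 2.57], [-1.31, 4.45], [0, 2.66], [-2.55, 2.55]. Speed limits (rad/s): [2.57, 2.57, 3.14, 3.14, 3.14, 3.14].

## Interface

Orientations are given as a rotation vector (axis times angle).
In Python, from workcell import read_state, vision, ticket gives the robot as it stands. The module is installed in compiled form; this text tells all that it offers.
- The arm moves only by the tool jog_arm, never from a script. Its arguments are lists of equal length, an entry for each row: "turn": the turn, a rotation vector about the tool's x, y, z in rad, a list of three; "delta_pos": the shift along the tool's x, y, z in m, a list of three; "gripper": the finger opening in m, from 0 to 0.0854. In form: {"turn": [[rx, ry, rz], ...], "delta_pos": [[dx, dy, dz], ...], "gripper": [gripper, ...]}. A call has 1 to 20 rows; each row shifts and turns the commanded pose from where the row before left it, along the tool's axes as they then stand; what a row does not reach is not made up. A row lasts 1/12 s, in which the tool goes at most 41.7 mm and 7.16 degrees, less where a joint would pass 70% of its speed; a pose out of reach is approached as far as the arm can. A call with a gripper value outside its range is refused whole. The fingers move at their own pace and stop on an object; "grip_force" is the grip in N (left out, the last holds). Time passes only in rows, so rows that do not move let the fingers close. It gives the time, the measured TCP pose, the force, the opening and the grip force at its end, in the units of the state.
- read_state(): the state, without advancing time (a new reading comes with each control period).
- vision.read_camera(name): name is "side" or "top" or "wrist"; returns the picture (400x640x3 uint8, red, green, blue); there is no depth.
- vision.calibration(name): a dict with "vfov" (degrees; the focal length in pixels is half the picture's height over the tangent of half this angle, whatever the lens; pixels are square), "cx", "cy" (the principal point, pixels), "dist" ([k1, k2, p1, p2, k3] as OpenCV has them; the pictures are not rectified), "R" (3x3) and "t" (3): a world point X has camera coordinates R X + t; the wrist camera has in their place "mount" (4x4, takes a point from camera to tool coordinates, whose origin is the TCP and whose axes are the flange's). Camera axes: x right, y down, z forward; pixel columns grow to the right and rows downward; lengths in m; the calibration is good to about 2 mm. A picture is of the moment at which its call begins: read the wrist's pose just before it. calibration takes no time and is no camera call.
- ticket.finish_job(): hands the job in; it is judged then, once.
The state is a dict: "time": time; "q": joint angles; "joint_vel": joint speeds; "joint_torque": joint torques, N m; "tool_pos": TCP position; "tcp_rot": TCP orientation; "wrist_force": force on the tool from outside, world axes, zero at the start; "torque": the same for the moment, N m; "width": opening from 0.0 (shut) to 1.0 (fully open); "grip_force": force on a finger pad.
Only numpy, scipy, OpenCV 4.12 (cv2) and the standard library are available. Lean on these libraries where they do the work, as an engineer would, in place of code of your own. Each camera call takes 0.05 s, during which the arm holds its last target. There are 200 camera calls.

## Working session

There is one attempt and no reset: what is moved stays moved. The work goes in short steps, Python scripts to look and compute and a tool call to move; the robot and the scene stay as the last step left them, time stands still between calls to the robot, and variables do not carry over. Pictures are saved under pics/ and viewed, at most 10 in all, crops included, and the job is handed in when it is done.

Besides the shell and the picture viewer there is one more tool, called after "Emit:" as name(argument=value, ...), one argument or row to a line, values as JSON. jog_arm: Moves the arm, as the interface text tells. Its arguments: {"type":"object","properties":{"turn":{"type":"array","items":{"type":"array","items":{"type":"number"}}},"delta_pos":{"type":"array","items":{"type":"array","items":{"type":"number"}}},"gripper":{"type":"array","items":{"type":"number"}},"grip_force":{"type":"number"}},"required":["turn","delta_pos","gripper"]}

```bash
mkdir -p pics; python3 - <<'E'
from workcell import read_state, vision
import cv2,numpy as np
s=read_state();print(s['time'],s['tool_pos'],s['tcp_rot'])
for n in("top","side"):
    c=vision.calibration(n);print(n,c)
    cv2.imwrite(f"pics/{n}0.png",vision.read_camera(n)[:,:,::-1])
E
```

```text
0.0 [ 0.1978524  -0.64459507  0.22997413] [-3.10466967e+00 -4.65724947e-01  4.18369894e-04]
top {'vfov': 54.32660071373708, 'cx': 319.6555202185564, 'cy': 199.5890677453259, 'dist': array([-0.05390863,  0.        ,  0.        ,  0.        ,  0.        ]), 'R': array([[ 1.13282664e-02, -9.99934437e-01,  1.67077332e-03],
       [-9.92748747e-01, -1.14468002e-02, -1.19661593e-01],
       [ 1.19672872e-01, -3.03099712e-04, -9.92813332e-01]]), 't': array([-0.23826135,  0.58282213,  0.88186666])}
side {'vfov': 43.61985825052996, 'cx': 323.77797872223556, 'cy': 197.83294056488276, 'dist': array([-0.0670946,  0.       ,  0.       ,  0.       ,  0.       ]), 'R': array([[-0.97490722, -0.22142589,  0.02294531],
       [-0.1480796 ,  0.5680852 , -0.80953792],
       [ 0.16621776, -0.79262209, -0.58661902]]), 't': array([0.51509533, 0.28731691, 0.90989369])}
```

View pics/top0.png

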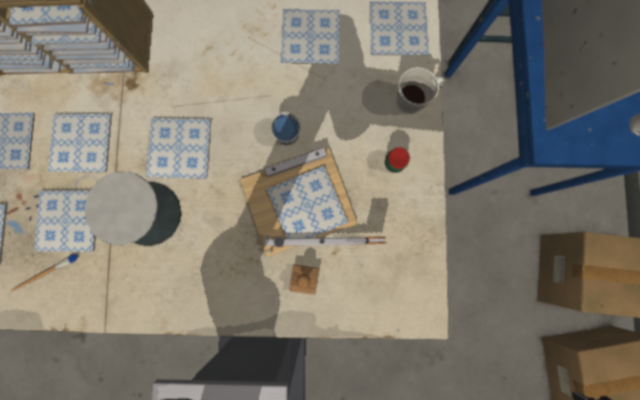

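View pics/side0.png

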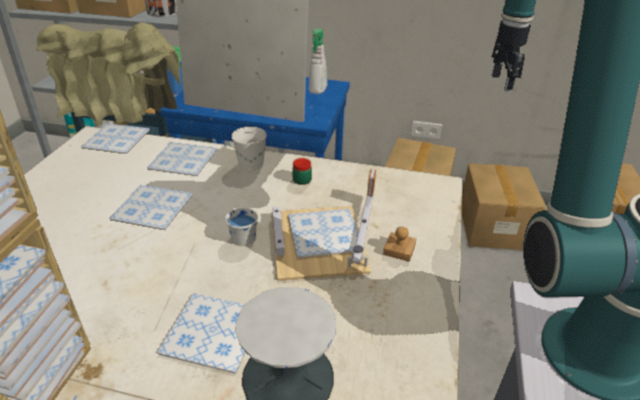

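The top view shows the jig around (310,200): fence (265,172) to (325,152), pivot near (270,243), paddle near (375,240), jar (398,159), stamp (305,278), pot (286,128). I'll zoom in to get the landmarks.

```bash
python3 - <<'E'
import cv2
im=cv2.imread("pics/top0.png")[135:305,235:425]
cv2.imwrite("pics/topz.png",cv2.resize(im,None,fx=4,fy=3.5 if 0 else 3.5,interpolation=cv2.INTER_CUBIC)[:600])
im=cv2.imread("pics/side0.png")[155:295,260:420]
cv2.imwrite("pics/sidez.png",cv2.resize(im,None,fx=4,fy=4,interpolation=cv2.INTER_CUBIC))
E
```

```text
(no output)
```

View pics/topz.png

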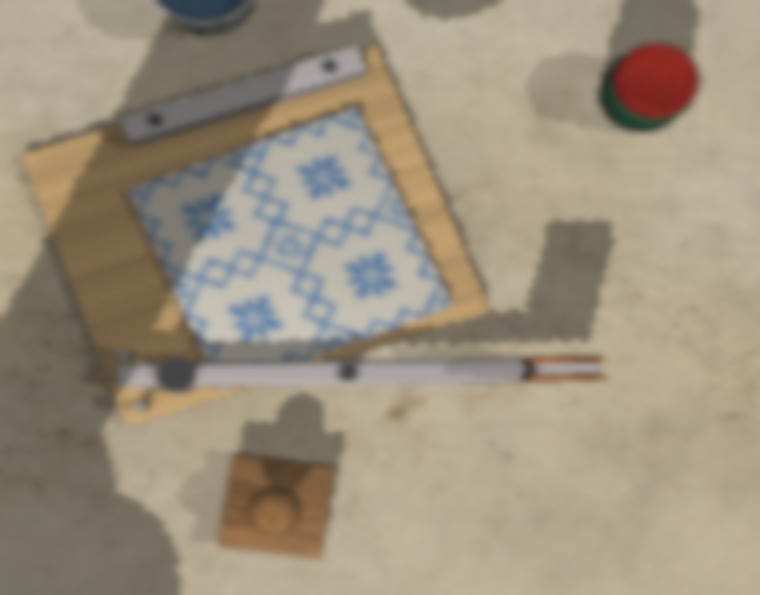

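View pics/sidez.png

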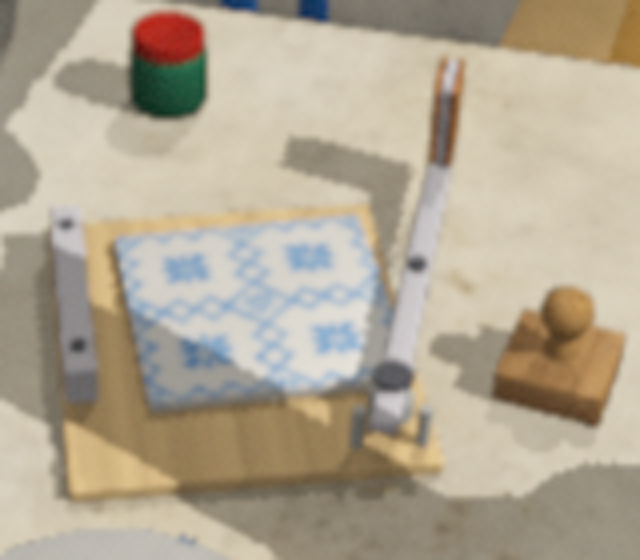

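Zoomed top: pivot cap (178,373), paddle top from (528,370) to (602,367), board corners (25,150), (375,45), (488,310), (122,423), jar lid (655,80), stamp (278,505). Zoomed side: paddle top end (452,60), pivot (393,376). Next I'll convert these to world positions.

```bash
cat >h.py <<'E'
from workcell import read_state, vision
import cv2,numpy as np
def cast(n,uv,z):
    c=vision.calibration(n);f=200/np.tan(np.radians(c['vfov']/2))
    K=np.array([[f,0,c['cx']],[0,f,c['cy']],[0,0,1]])
    p=cv2.undistortPoints(np.array([[uv]],float),K,c['dist'])[0,0]
    d=c['R'].T@np.array([*p,1]);o=-c['R'].T@c['t']
    return (o+d*(z-o[2])/d[2])
def tz(u,v): return (235+(u+.5)/4-.5,135+(v+.5)/3.5-.5)
def sz(u,v): return (260+(u+.5)/4-.5,155+(v+.5)/4-.5)
E
python3 - <<'E'
from h import *
np.set_printoptions(precision=4,suppress=True)
for nm,u,v,z in [("pivot",178,373,.04),("padN",528,370,.091),("padF",602,367,.091),("c+y+x",25,150,.01),("c-y+x",375,45,.01),("c-y-x",488,310,.01),("c+y-x",122,423,.01),("jar",655,80,.058),("stamp",278,508,.03),("roller",348,371,.036)]:
    print(nm,cast("top",tz(u,v),z))
for nm,u,v,z in [("s pivot",393,376,.04),("s padF",452,60,.091),("s roller",417,264,.036),("s jar",168,40,.058),("c-y-x",370,207,.01),("c+y+x",70,495,.01),("c+y-x",440,468,.01)]:
    print(nm,cast("side",sz(u,v),z))
def R(a): return np.array([[np.cos(a),-np.sin(a)],[np.sin(a),np.cos(a)]])
# fit jig from board corners + pivot
A=np.array([[100,142],[100,-90],[-100,-90],[-100,142]])/1e3
B=np.array([cast("top",tz(*p),.01)[:2] for p in[(25,150),(375,45),(488,310),(122,423)]])
a,b=A-A.mean(0),B-B.mean(0)
th=np.arctan2((a[:,0]*b[:,1]-a[:,1]*b[:,0]).sum(),(a*b).sum());t=B.mean(0)-R(th)@A.mean(0)
print("jig",t,th,"res",B-(A@R(th).T+t))
P=R(th)@[-.078,.1]+t
for q in(0,.34,.36,.38):
    w=th+q-.38;print("q",q,"pivot",P,"paddle",P+R(w)@[0,-.22],"dir ang",w)
E
```

```text
pivot [ 0.4869 -0.1389  0.04  ]
padN [ 0.4903 -0.3352  0.091 ]
padF [ 0.4925 -0.3757  0.091 ]
c+y+x [ 0.6406 -0.0388  0.01  ]
c-y+x [ 0.7179 -0.2516  0.01  ]
c-y-x [ 0.5324 -0.3211  0.01  ]
c+y-x [ 0.4529 -0.1033  0.01  ]
jar [ 0.6837 -0.414   0.058 ]
stamp [ 0.3988 -0.1978  0.03  ]
roller [ 0.4894 -0.2372  0.036 ]
s pivot [ 0.484  -0.1309  0.04  ]
s padF [ 0.4911 -0.3706  0.091 ]
s roller [ 0.4873 -0.2346  0.036 ]
s jar [ 0.6796 -0.3986  0.058 ]
c-y-x [ 0.5282 -0.3164  0.01  ]
c+y+x [ 0.6351 -0.0317  0.01  ]
c+y-x [ 0.4513 -0.0986  0.01  ]
jig [ 0.5948 -0.2031] 0.3471699225144534 res [[ 0.0001 -0.0032]
 [-0.0016  0.0021]
 [ 0.001   0.0007]
 [ 0.0005  0.0004]]
q 0 pivot [ 0.4874 -0.1356] paddle [ 0.4802 -0.3555] dir ang -0.032830077485546616
q 0.34 pivot [ 0.4874 -0.1356] paddle [ 0.5539 -0.3453] dir ang 0.3071699225144534
q 0.36 pivot [ 0.4874 -0.1356] paddle [ 0.5581 -0.344 ] dir ang 0.3271699225144534
q 0.38 pivot [ 0.4874 -0.1356] paddle [ 0.5623 -0.3425] dir ang 0.34716992251445344
```

The paddle is at about (0.491, -0.356), with a start value of q≈0.05. The tool's x axis already points near the closing direction (yaw 0.30). I'll shut the fingers and move behind the near pad.

Emit:
jog_arm(
  turn=[
    [0, 0, 0],
    [0, 0, 0],
    [0, 0, 0],
    [0, 0, 0],
    [0, 0, 0],
    [0, 0, 0],
    [0, 0, 0],
    [0, 0, 0],
    [0, 0, 0],
    [0, 0, 0],
    [0, 0, 0],
    [0, 0, 0],
    [0, 0, 0],
    [0, 0, 0],
    [0, 0, 0],
  ],
  delta_pos=[
    [0.0235, -0.016, 0],
    [0.0235, -0.016, 0],
    [0.0235, -0.016, 0],
    [0.0235, -0.016, 0],
    [0.0235, -0.016, 0],
    [0.0235, -0.016, 0],
    [0.0235, -0.016, 0],
    [0.0235, -0.016, 0],
    [0.0235, -0.016, 0],
    [0.0235, -0.016, 0],
    [0.0235, -0.016, 0],
    [0.0235, -0.016, 0],
    [0.0235, -0.016, 0],
    [0, 0, 0],
    [0, 0, 0],
  ],
  gripper=[0, 0, 0, 0, 0, 0, 0, 0, 0, 0, 0, 0, 0, 0, 0],
)

```text
time: 1.35
tool_pos: [0.4296, -0.3555, 0.2308]
tcp_rot: [-3.106, -0.471, 0.001]
wrist_force: [0.0, -0.3, -0.2]
width: -0.002
grip_force: 0.0
```

Emit:
jog_arm(
  turn=[
    [0, 0, 0],
    [0, 0, 0],
    [0, 0, 0],
    [0, 0, 0],
    [0, 0, 0],
    [0, 0, 0],
    [0, 0, 0],
    [0, 0, 0],
    [0, 0, 0],
  ],
  delta_pos=[
    [0, 0, 0.025],
    [0, 0, 0.025],
    [0, 0, 0.025],
    [0, 0, 0.025],
    [0, 0, 0.025],
    [0, 0, 0.025],
    [0, 0, 0.025],
    [0, 0, 0],
    [0, 0, 0],
  ],
  gripper=[0, 0, 0, 0, 0, 0, 0, 0, 0],
)

```text
time: 2.1
tool_pos: [0.4271, -0.3564, 0.0546]
tcp_rot: [-3.104, -0.464, 0.005]
wrist_force: [0.5, -1.1, 0.8]
width: -0.003
grip_force: 0.0
```

```bash
python3 - <<'E'
from h import *
im=vision.read_camera("top")[:,:,::-1]
cv2.imwrite("pics/top1.png",cv2.resize(im[135:305,235:425],None,fx=4,fy=3.5,interpolation=cv2.INTER_CUBIC))
print(read_state()['tool_pos'])
E
```

```text
[ 0.42851879 -0.35745253  0.05643036]
```

View pics/top1.png

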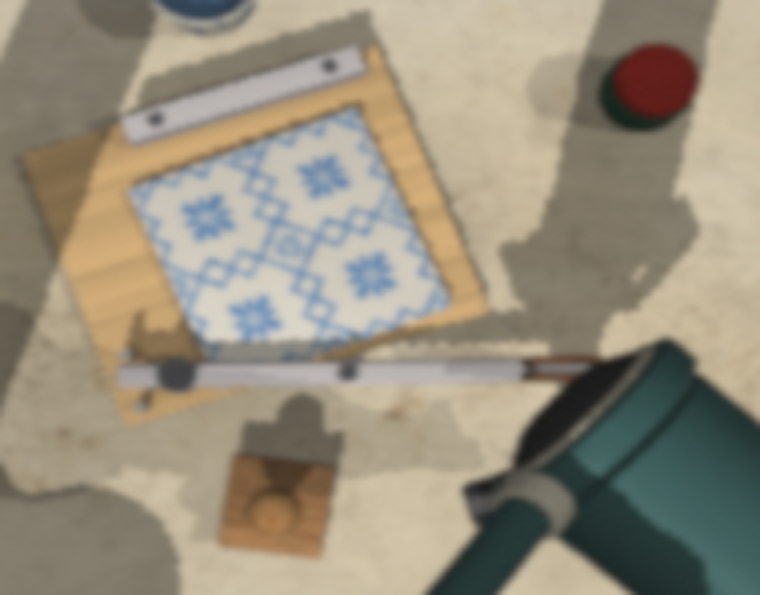

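The view is clear, with the tool behind the near pad and nothing disturbed. I'll push to close.

Emit:
jog_arm(
  turn=[
    [0, 0, 0],
    [0, 0, 0],
    [0, 0, 0],
    [0, 0, 0],
    [0, 0, 0],
    [0, 0, 0],
    [0, 0, 0],
    [0, 0, 0],
    [0, 0, 0],
    [0, 0, 0],
    [0, 0, 0],
    [0, 0, 0],
    [0, 0, 0],
    [0, 0, 0],
    [0, 0, 0],
    [0, 0, 0],
    [0, 0, 0],
    [0, 0, 0],
    [0, 0, 0],
    [0, 0, 0],
  ],
  delta_pos=[
    [0.0039, 0.0009, 0],
    [0.0039, 0.0009, 0],
    [0.0039, 0.0009, 0],
    [0.0039, 0.0009, 0],
    [0.0039, 0.0009, 0],
    [0.0039, 0.0009, 0],
    [0.0039, 0.0009, 0],
    [0.0039, 0.0009, 0],
    [0.0039, 0.0009, 0],
    [0.0039, 0.0009, 0],
    [0.0039, 0.0009, 0],
    [0.0039, 0.0009, 0],
    [0.0039, 0.0009, 0],
    [0.0039, 0.0009, 0],
    [0.0039, 0.0009, 0],
    [0.0039, 0.0009, 0],
    [0.0039, 0.0009, 0],
    [0.0039, 0.0009, 0],
    [0.0039, 0.0009, 0],
    [0.0039, 0.0009, 0],
  ],
  gripper=[0, 0, 0, 0, 0, 0, 0, 0, 0, 0, 0, 0, 0, 0, 0, 0, 0, 0, 0, 0],
)

```text
time: 3.82
tool_pos: [0.5089, -0.3505, 0.0561]
tcp_rot: [-3.106, -0.466, 0.001]
wrist_force: [-2.5, 0.9, 0.2]
width: 0.001
grip_force: 1.2
```

Emit:
jog_arm(
  turn=[
    [0, 0, 0],
    [0, 0, 0],
    [0, 0, 0],
    [0, 0, 0],
    [0, 0, 0],
    [0, 0, 0],
    [0, 0, 0],
    [0, 0, 0],
    [0, 0, 0],
  ],
  delta_pos=[
    [0.003, 0.001, 0],
    [0.003, 0.001, 0],
    [0.003, 0.001, 0],
    [0.003, 0.001, 0],
    [0.003, 0.001, 0],
    [0.003, 0.001, 0],
    [0.003, 0.001, 0],
    [0.003, 0.001, 0],
    [0, 0, 0],
  ],
  gripper=[0, 0, 0, 0, 0, 0, 0, 0, 0],
)

```text
time: 4.57
tool_pos: [0.535, -0.352, 0.0564]
tcp_rot: [3.106, 0.466, 0.001]
wrist_force: [-1.3, -0.3, -0.2]
width: 0.004
grip_force: 0.5
```

```bash
python3 - <<'E'
from h import *
im=vision.read_camera("top")[:,:,::-1]
s=vision.read_camera("side")[:,:,::-1]
a=cv2.resize(im[135:265,235:425],None,fx=4,fy=3.5,interpolation=cv2.INTER_CUBIC)
cv2.imwrite("pics/side2.png",cv2.resize(s[155:295,260:420],None,fx=4,fy=4,interpolation=cv2.INTER_CUBIC))
print(read_state()['wrist_force'])
E
```

```text
[-0.43801707 -0.3088273  -0.11937128]
```

View pics/side2.png

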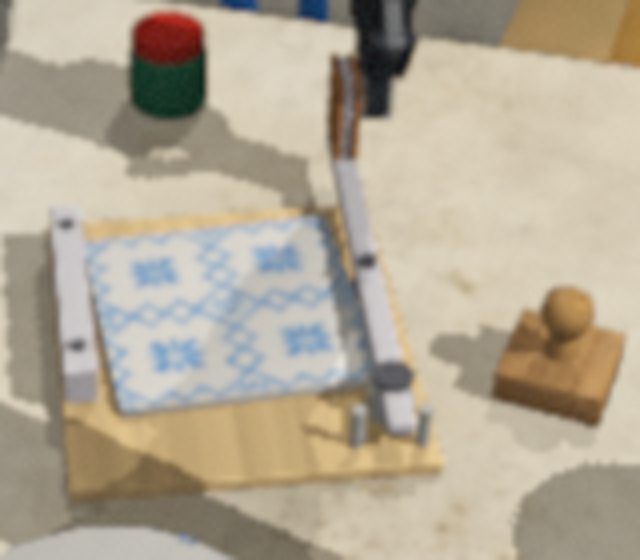

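The side view shows the paddle (345,110) pushed in by the fingers. The tile is close to the fence at its far corner (90,245), but still askew by a few mm at its near corner (120,410). I'll keep pushing gently.

Emit:
jog_arm(
  turn=[
    [0, 0, 0],
    [0, 0, 0],
    [0, 0, 0],
    [0, 0, 0],
    [0, 0, 0],
  ],
  delta_pos=[
    [0.002, 0, 0],
    [0.002, 0, 0],
    [0.002, 0, 0],
    [0.002, 0, 0],
    [0, 0, 0],
  ],
  gripper=[0, 0, 0, 0, 0],
)

```text
time: 5.08
tool_pos: [0.5425, -0.3498, 0.0566]
tcp_rot: [3.106, 0.466, 0.001]
wrist_force: [-1.6, -3.0, 0.2]
width: 0.002
grip_force: 1.6
```

Emit:
jog_arm(
  turn=[
    [0, 0, 0],
    [0, 0, 0],
    [0, 0, 0],
    [0, 0, 0],
  ],
  delta_pos=[
    [0.0015, 0, 0],
    [0.0015, 0, 0],
    [0.0015, 0, 0],
    [0, 0, 0],
  ],
  gripper=[0, 0, 0, 0],
)

```text
time: 5.42
tool_pos: [0.5448, -0.3491, 0.0566]
tcp_rot: [3.106, 0.467, -0.005]
wrist_force: [-8.0, -6.2, 3.7]
width: -0.0
grip_force: 5.0
```

Force is rising. I'll press on a little until the stop is clear, then check.

Emit:
jog_arm(
  turn=[
    [0, 0, 0],
    [0, 0, 0],
    [0, 0, 0],
    [0, 0, 0],
    [0, 0, 0],
  ],
  delta_pos=[
    [0.001, 0, 0],
    [0.001, 0, 0],
    [0.001, 0, 0],
    [0, 0, 0],
    [0, 0, 0],
  ],
  gripper=[0, 0, 0, 0, 0],
)

```text
time: 5.83
tool_pos: [0.5449, -0.349, 0.0566]
tcp_rot: [3.106, 0.468, -0.012]
wrist_force: [-16.2, -8.6, 8.8]
width: 0.0
grip_force: 9.3
```

```bash
python3 - <<'E'
from h import *
im=vision.read_camera("top")[:,:,::-1]
s=vision.read_camera("side")[:,:,::-1]
a=cv2.resize(im[140:250,235:365],None,fx=4,fy=3.5,interpolation=cv2.INTER_CUBIC)[:385]
b=cv2.resize(s[155:295,260:420],None,fx=4,fy=4,interpolation=cv2.INTER_CUBIC)[40:480,20:300]
c=np.zeros((440,800,3),np.uint8);c[:385,:520]=a;c[:,520:]=b
cv2.imwrite("pics/both3.png",c)
print(read_state()['wrist_force'])
E
```

```text
[-16.35117663  -8.08576053   7.20696115]
```

View pics/both3.png

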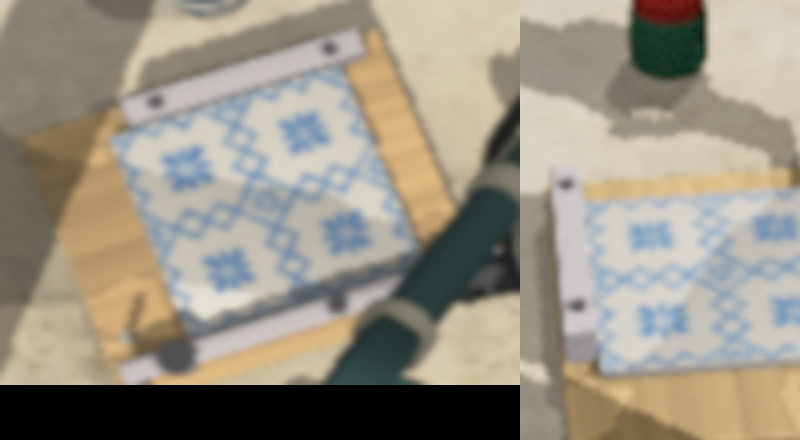

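The tile is flush with the fence in both views, and the arm stalls at 18 N at the predicted closed stop. I'll back off, lift, and cross to the far side of the paddle.

Emit:
jog_arm(
  turn=[
    [0, 0, 0],
    [0, 0, 0],
    [0, 0, 0],
    [0, 0, 0],
    [0, 0, 0],
    [0, 0, 0],
    [0, 0, 0],
    [0, 0, 0],
    [0, 0, 0],
    [0, 0, 0],
    [0, 0, 0],
    [0, 0, 0],
    [0, 0, 0],
    [0, 0, 0],
    [0, 0, 0],
    [0, 0, 0],
  ],
  delta_pos=[
    [-0.002, 0, 0],
    [-0.004, 0, 0],
    [-0.008, 0, 0],
    [-0.008, 0, 0],
    [-0.008, 0, 0],
    [0, 0, 0],
    [0, 0, -0.025],
    [0, 0, -0.025],
    [0, 0, -0.025],
    [0, 0, -0.025],
    [0, 0, 0],
    [0.024, 0, 0],
    [0.024, 0, 0],
    [0.024, 0, 0],
    [0.024, 0, 0],
    [0, 0, 0],
  ],
  gripper=[0, 0, 0, 0, 0, 0, 0, 0, 0, 0, 0, 0, 0, 0, 0, 0],
)

```text
time: 7.27
tool_pos: [0.6159, -0.3259, 0.1558]
tcp_rot: [-3.106, -0.469, -0.005]
wrist_force: [0.0, 0.1, 0.4]
width: -0.002
grip_force: 0.0
```

Emit:
jog_arm(
  turn=[
    [0, 0, 0],
    [0, 0, 0],
    [0, 0, 0],
    [0, 0, 0],
    [0, 0, 0],
    [0, 0, 0],
  ],
  delta_pos=[
    [0, 0, 0.025],
    [0, 0, 0.025],
    [0, 0, 0.025],
    [0, 0, 0.024],
    [0, 0, 0],
    [0, 0, 0],
  ],
  gripper=[0, 0, 0, 0, 0, 0],
)

```text
time: 7.77
tool_pos: [0.6101, -0.3268, 0.0549]
tcp_rot: [-3.104, -0.465, 0.006]
wrist_force: [0.3, -0.3, 0.5]
width: -0.001
grip_force: 0.0
```

Emit:
jog_arm(
  turn=[
    [0, 0, 0],
    [0, 0, 0],
    [0, 0, 0],
    [0, 0, 0],
    [0, 0, 0],
    [0, 0, 0],
    [0, 0, 0],
    [0, 0, 0],
    [0, 0, 0],
    [0, 0, 0],
    [0, 0, 0],
    [0, 0, 0],
    [0, 0, 0],
    [0, 0, 0],
    [0, 0, 0],
    [0, 0, 0],
    [0, 0, 0],
    [0, 0, 0],
    [0, 0, 0],
    [0, 0, 0],
  ],
  delta_pos=[
    [-0.005, -0.0003, 0],
    [-0.005, -0.0003, 0],
    [-0.005, -0.0003, 0],
    [-0.005, -0.0003, 0],
    [-0.005, -0.0003, 0],
    [-0.005, -0.0003, 0],
    [-0.005, -0.0003, 0],
    [-0.005, -0.0003, 0],
    [-0.005, -0.0003, 0],
    [-0.005, -0.0003, 0],
    [-0.005, -0.0003, 0],
    [-0.005, -0.0003, 0],
    [-0.005, -0.0003, 0],
    [-0.005, -0.0003, 0],
    [-0.005, -0.0003, 0],
    [-0.005, -0.0003, 0],
    [-0.005, -0.0003, 0],
    [-0.005, -0.0003, 0],
    [-0.005, -0.0003, 0],
    [0, 0, 0],
  ],
  gripper=[0, 0, 0, 0, 0, 0, 0, 0, 0, 0, 0, 0, 0, 0, 0, 0, 0, 0, 0, 0],
)

```text
time: 9.43
tool_pos: [0.5182, -0.3502, 0.0569]
tcp_rot: [-3.106, -0.466, 0.002]
wrist_force: [0.6, 0.0, -0.4]
width: 0.002
grip_force: 0.0
```

Emit:
jog_arm(
  turn=[
    [0, 0, 0],
    [0, 0, 0],
    [0, 0, 0],
    [0, 0, 0],
    [0, 0, 0],
    [0, 0, 0],
  ],
  delta_pos=[
    [-0.0025, -0.0005, 0],
    [-0.0025, -0.0005, 0],
    [-0.0025, -0.0005, 0],
    [-0.0025, -0.0005, 0],
    [-0.0025, -0.0005, 0],
    [0, 0, 0],
  ],
  gripper=[0, 0, 0, 0, 0, 0],
)

```text
time: 9.93
tool_pos: [0.5064, -0.3515, 0.0572]
tcp_rot: [-3.107, -0.466, 0.001]
wrist_force: [-0.1, -0.0, -1.5]
width: 0.0
grip_force: 0.0
```

Emit:
jog_arm(
  turn=[
    [0, 0, 0],
    [0, 0, 0],
    [0, 0, 0],
    [0, 0, 0],
  ],
  delta_pos=[
    [-0.0015, -0.0005, 0],
    [-0.0015, -0.0005, 0],
    [-0.0015, -0.0005, 0],
    [0, 0, 0],
  ],
  gripper=[0, 0, 0, 0],
)

```text
time: 10.27
tool_pos: [0.502, -0.3516, 0.0574]
tcp_rot: [3.106, 0.466, -0.0]
wrist_force: [0.3, 0.4, -0.3]
width: 0.001
grip_force: 0.2
```

Not at the stop yet, so I'll continue in small steps.

Emit:
jog_arm(
  turn=[
    [0, 0, 0],
    [0, 0, 0],
    [0, 0, 0],
    [0, 0, 0],
  ],
  delta_pos=[
    [-0.0015, -0.0005, 0],
    [-0.0015, -0.0005, 0],
    [-0.0015, -0.0005, 0],
    [0, 0, 0],
  ],
  gripper=[0, 0, 0, 0],
)

```text
time: 10.6
tool_pos: [0.5005, -0.3517, 0.0577]
tcp_rot: [3.105, 0.464, 0.01]
wrist_force: [10.3, -0.8, -7.2]
width: 0.001
grip_force: 5.2
```

Emit:
jog_arm(
  turn=[
    [0, 0, 0],
    [0, 0, 0],
    [0, 0, 0],
  ],
  delta_pos=[
    [-0.0015, -0.0005, 0],
    [-0.0015, -0.0005, 0],
    [0, 0, 0],
  ],
  gripper=[0, 0, 0],
)

```text
time: 10.85
tool_pos: [0.5004, -0.3518, 0.0578]
tcp_rot: [3.103, 0.463, 0.019]
wrist_force: [19.3, -0.2, -13.3]
width: -0.002
grip_force: 9.6
```

Open stop reached, with the force climbing and no motion. I'll back off, lift away and inspect.

Emit:
jog_arm(
  turn=[
    [0, 0, 0],
    [0, 0, 0],
    [0, 0, 0],
    [0, 0, 0],
    [0, 0, 0],
    [0, 0, 0],
    [0, 0, 0],
    [0, 0, 0],
    [0, 0, 0],
    [0, 0, 0],
    [0, 0, 0],
    [0, 0, 0],
    [0, 0, 0],
    [0, 0, 0],
    [0, 0, 0],
    [0, 0, 0],
    [0, 0, 0],
  ],
  delta_pos=[
    [0.002, 0, 0],
    [0.004, 0, 0],
    [0.008, 0, 0],
    [0.008, 0, 0],
    [0.008, 0, 0],
    [0, 0, 0],
    [0, 0, -0.025],
    [0, 0, -0.025],
    [0, 0, -0.025],
    [0, 0, -0.025],
    [0, 0, -0.025],
    [0, 0.025, 0],
    [0, 0.025, 0],
    [0, 0.025, 0],
    [0, 0.025, 0],
    [0, 0.025, 0],
    [0, 0, 0],
  ],
  gripper=[0, 0, 0, 0, 0, 0, 0, 0, 0, 0, 0, 0, 0, 0, 0, 0, 0],
)

```text
time: 12.27
tool_pos: [0.56, -0.466, 0.1819]
tcp_rot: [3.105, 0.463, 0.0]
wrist_force: [-0.1, -0.8, -0.6]
width: -0.0
grip_force: 0.0
```

```bash
python3 - <<'E'
from h import *
im=vision.read_camera("top")[:,:,::-1]
s=vision.read_camera("side")[:,:,::-1]
a=cv2.resize(im[135:305,235:425],None,fx=4,fy=3.5,interpolation=cv2.INTER_CUBIC)[:,:520]
b=cv2.resize(s[155:295,260:420],None,fx=4,fy=4,interpolation=cv2.INTER_CUBIC)[40:480,20:300]
c=np.zeros((595,800,3),np.uint8);c[:,:520]=a;c[:440,520:]=b
cv2.imwrite("pics/both4.png",c)
print(read_state()['wrist_force'],read_state()['tool_pos'])
E
```

```text
[ 1.13187638 -0.25383898  0.23589971] [ 0.55922696 -0.46236889  0.1815447 ]
```

View pics/both4.png

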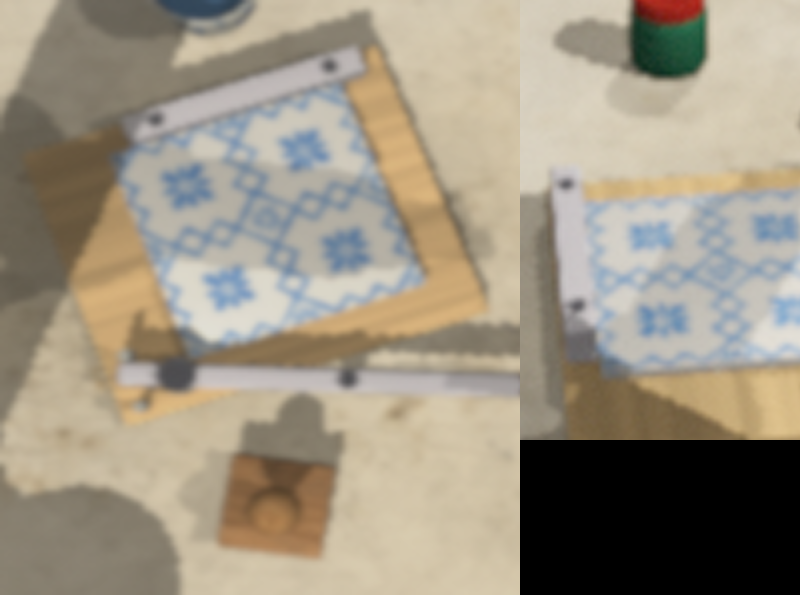

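The tile is still flush along the fence in both views. The arm (175,375)–(347,378) is at its open stop, and the stamp, jar and pot stand where they were. I'll hand in.

```bash
python3 -c "
from workcell import ticket
print(ticket.finish_job())"
```

```text
the job is handed in; nothing more can be done
None
```

The job is handed in: the camera views show the tile flush against the fence, I pushed the swing arm back until it stalled at its open stop, and the robot is clear; no verdict was returned.

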